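# Load a paste cartridge under the sprung clamp bar of a printer's feeder

### The job

Load the long paste cartridge into the feeder: lift the sprung clamp bar by its knob out of the keeper fork and turn it well aside, then lay the cartridge in the two V rests, nozzle pointing away from the pusher housing and its square collars outside the rests. Then lift the bar again, turn it back over the cartridge and lower it fully home between the fork's prongs so that it presses on the barrel. Leave everything else where it is.

Things in the scene. Friction and masses are not known exactly. Their poses are not given: they have to be found in the camera images.
- feeder: Fixed white feeder; base plate 130 x 215 mm, 12 mm thick. Origin on the table midway between its V rests, z up, y along the cradle. V rests (16 mm thick along y, 70 mm wide, tops 60 mm high) at y = -40 and +40 mm; between them free room for fingers down to the plate. White pusher housing 110 x 40 mm, top 74 mm high, across the -y end, its face at y = -98 mm, a steel disc at y = -84 mm.
- cradle (a point): The middle of the cradle, 55 mm above the feeder's origin: a barrel laid in the V rests has its axis through here, along the feeder's y, its top 75 mm above the table. The nozzle must point to the feeder's +y.
- keeper (a point): Top middle of the keeper fork, at feeder x = -45, y = 40 mm: two aluminium prongs 21 mm apart, tops 86 mm above the table; the clamp bar sits down between them.
- post (a point): Point on the axis of the steel post (16 mm dia, top 106 mm above the table) about which the clamp bar turns, 70 mm above the table, at feeder x = 55, y = 40 mm.
- clamp_lift (a joint): Height of the clamp bar on its post, m: 0 = bottom stop with the cradle empty (underside 70 mm above the table), about 0.005 when pressing on a laid barrel, 0.036 = top stop. A spring hidden in the post (4 N at the bottom, 6 N at the top, plus 1.5 N of weight) pushes it down, so the bar drops when let go, at any angle. Above 0.018 it clears the fork.
- clamp_turn (a joint): Angle of the clamp bar about the post, rad: 0 = across the cradle midway between the prongs (play and stop at -0.03), growing clockwise seen from above, so that the knob moves to the feeder's +y; stop at 1.9. At 1.6 it points to the feeder's +y and the cradle is free. Slight friction holds the angle where it is left. A prong of the fork blocks turning unless the bar is lifted.
- knob (a point): Point on the axis of the clamp bar's knob, 18 mm below its top, 36 mm above the bar's underside: the height to grip. Upright black cylinder, 24 mm dia, 42 mm high, on the free end of the flat steel bar (14 mm wide, 12 mm thick), 125 mm from the post's axis. It is fixed to the bar, so it turns with it.
- cartridge: The long cartridge: grey closed barrel 40 mm dia, 120 mm long between two square collars (46 x 46 x 10 mm), with a 30 mm narrow white nozzle at one end; 170 mm overall, about 0.25 kg. Origin on the barrel's axis midway between the collars; x along the axis towards the nozzle. It starts lying on flats of its collars, axis 23 mm above the table.
- nozzle (a point): The tip of the long cartridge's nozzle, on its axis, 100 mm from the barrel's middle.
- short_cartridge: A bystander: short cartridge, same shape but only 60 mm of barrel between the collars (110 mm overall). Origin mid barrel on the axis, x towards its nozzle. It may lie in either of the two cartridge places.
- scissors: Bystander: orange-handled scissors, 165 mm long, lying flat. Origin near the pivot.
- cone: Bystander: small wooden cone standing, 62 mm high, 34 mm wide. Origin at its foot.
- vase: Bystander: small white printed vase, 75 mm high, 68 mm wide. Origin at its foot.
- scraper: Bystander: print scraper 200 mm long, lying flat. Origin at its middle underside.
- mug: Bystander: white mug, 80 mm wide, 90 mm high. Origin at its foot.

How it is judged:
By the outcome, as a careful person would: the job done as asked, in the order asked, and still so for the second after the job is handed in, with the robot touching nothing.
It also fails if it takes over 66 s, if anything falls off the work surface, if the arm or the gripper's body presses on something with over 40 N, if the wrist force passes 120 N, or if a joint passes its speed limit or range.

### The arm

A 6-joint arm with a two-finger parallel gripper is mounted at the origin on the work surface. World frame = base frame: x ahead of the robot, y to its left, z up, the work surface at z = 0. Lengths are in mm, angles in rad, forces in N, time in s.
With the tool pointing down it reaches from about 350 to 950 mm from the base axis. Payload 17.4 kg.
Tool frame: the origin (TCP) lies between the finger pads; the fingertips stand r.finger_overhang ahead of it and the grasp point (between the pads) lies 11 mm behind it (r.finger_overhang is the distance from the TCP to the fingertips, in mm); x points along the fingers, y is the direction in which the jaws open and shut, and the axes are right-handed (so a half turn about x gives the same grasp; the last joint's range is limited). The gripper opens to 93 mm and grips with 3 to 60 N. Pads are 15 mm wide; open, the fingers measure 128 mm over their backs; the gripper's body (75 mm by 188 mm) begins 65 mm behind the grasp point.
Start: joints at [-1.263, 0.116, 1.442, -0, 1.584, -0.038], TCP at [228.782, -635.052, 226.646] pointing down, gripper open.
Joint ranges: [-2.83, 2.83], [-0.83, 2.19], [0.07, 2.5], [-1.14, 4.28], [0.01, 3], [-2.97, 2.97]. Speed limits (rad/s): [1.89, 1.89, 2.22, 3.14, 3.14, 3.14].

### API

Orientations are given as a rotation vector (axis times angle).
In Python, from rig import r gives the robot as it stands. The module is installed in compiled form; this text tells all that it offers.
- The arm moves only by the tool servo_tool, never from a script. Its argument "moves" is one flat list of numbers, 7 for each row, row after row: the shift along the world's x, y, z in cm, then the turn, a rotation vector about the world's x, y, z in degrees, then the finger opening in cm, from 0 to 9.3. A call has 1 to 10 rows; each row is the pose to reach, as a shift and turn from the pose measured when the call began; what a row does not reach only later rows make up. A row lasts 1/8 s, in which the tool goes at most 62.5 mm and 10.7 degrees, less where a joint would pass 70% of its speed; a pose out of reach is approached as far as the arm can. A call with a gripper value outside its range is refused whole. The fingers move at their own pace and stop on an object; "squeeze" is the grip in N (left out, the last holds). Time passes only in rows, so rows that repeat a pose let the fingers close. It gives the time, the measured TCP pose, the force and the opening at its end, in the units of the state.
- r.sense(): the state, without advancing time (a new reading comes with each control period).
- r.capture(name): name is "scene" or "side" or "wrist"; returns the picture (480x640x3 uint8, red, green, blue); there is no depth.
- r.get_calibration(name): a dict with "K" (3x3 intrinsics, pixels), "world_to_cam" (4x4, takes a point from world to camera coordinates). Camera axes: x right, y down, z forward; pixel columns grow to the right and rows downward; lengths in mm; the calibration is good to about 2 mm. A picture is of the moment at which its call begins: read the wrist's pose just before it. get_calibration takes no time and is no camera call; for the wrist camera it gives the pose at the moment of the call.
- r.hand_in(): hands the job in, once; it reports no verdict.
Trained networks look in the newest picture that a camera, given by its name, has taken for a name from the list of things; names that differ only in an ending like _2 or _b are one class to them, and where a whole thing is asked for, a point or a joint stands for the part that bears it (a point fixed in the world has none). Each returns a list of dicts, best first, with "p" (0 to 1); they miss things now and then, are a little off and sometimes report something else, mostly with a low value. They report only what shows in the picture. A call takes as long as a camera call.
- r.recognise(target, camera): "location" ([column, row] in pixels, amid what is visible of it).
- r.cut_out(target, camera): "mask" (480x640 bool, what is visible of it) and "location" ([column, row] in pixels, amid what is visible of it).
- r.place_of(target, camera): "location" ([column, row] in pixels: a listed point, or the origin of a listed thing).
The state is a dict: "time_s": time; "joints": joint angles; "dq": joint speeds; "joint_torque": joint torques, N m; "position": TCP position; "orientation": TCP orientation; "wrist_force": force on the tool from outside, world axes, zero at the start; "torque": the same for the moment, N m; "finger_gap": finger opening in mm.
Only numpy, scipy, OpenCV 4.12 (cv2) and the standard library are available. Lean on these libraries where they do the work, as an engineer would, in place of code of your own. Each camera call takes 0.05 s, during which the arm holds its last target. There are 200 camera calls.

## Working session

There is one attempt and no reset: what is moved stays moved. The work goes in short steps, Python scripts to look and compute and a tool call to move; the robot and the scene stay as the last step left them, time stands still between calls to the robot, and variables do not carry over. Pictures are saved under pics/ and viewed, about 8 in all and at most 12, crops included, and the job is handed in when it is done.

Besides the shell and the picture viewer there is one more tool, called after ">>>" as name(argument=value, ...), one argument or row to a line, values as JSON. servo_tool: Moves the arm, as the interface text tells. Its arguments: {"type":"object","properties":{"moves":{"type":"array"},"squeeze":{"type":"number"}},"required":["moves"]}

```bash
mkdir -p pics
cat > h.py <<'E'
from rig import r
import numpy as np, cv2
from scipy.spatial.transform import Rotation as R
def ray(cam,px,cal=None):
    c=cal or r.get_calibration(cam);T=np.array(c["world_to_cam"]);K=np.array(c["K"])
    d=T[:3,:3].T@np.linalg.inv(K)@np.array([px[0],px[1],1.]);o=-T[:3,:3].T@T[:3,3];return o,d
def atz(cam,px,z,cal=None):
    o,d=ray(cam,px,cal);return o+d*(z-o[2])/d[2]
def proj(cam,P,cal=None):
    c=cal or r.get_calibration(cam);T=np.array(c["world_to_cam"]);K=np.array(c["K"])
    q=K@(T[:3,:3]@np.asarray(P,float)+T[:3,3]);return q[:2]/q[2]
def tri(a):
    A=np.zeros((3,3));b=np.zeros(3)
    for o,d in a:
        d=d/np.linalg.norm(d);M=np.eye(3)-np.outer(d,d);A+=M;b+=M@o
    return np.linalg.solve(A,b)
def save(cam,name):
    im=r.capture(cam);cv2.imwrite(f"pics/{name}.png",im[:,:,::-1]);return im
E
python3 - <<'E'
from h import *
np.set_printoptions(precision=1,suppress=True)
a=save("scene","s0");b=save("side","d0")
z=dict(feeder=0,cradle=55,keeper=86,post=70,knob=106,cartridge=23,nozzle=23,short_cartridge=23,scissors=3,cone=0,vase=0,scraper=0,mug=0)
for n in z:
  rr=[]
  for c in("scene","side"):
    l=r.place_of(n,c)[:2]
    for e in l: print(n,c,round(e["p"],2),np.array(e["location"]),atz(c,e["location"],z[n]))
    if l: rr.append(ray(c,l[0]["location"]))
  if len(rr)==2: print("   tri",tri(rr))
s=r.sense();print(s,r.finger_overhang)
print(np.array(r.get_calibration("wrist")["world_to_cam"]))
cv2.imwrite("pics/both.png",np.hstack([cv2.resize(a,(400,300)),cv2.resize(b,(400,300))])[:,:,::-1])
E
```

```text
feeder side 0.57 [318.1 298.1] [525.6 140.5   0. ]
cradle scene 0.83 [336.5 230.5] [526.  140.1  55. ]
cradle side 0.62 [317.  284.8] [522.6 148.1  55. ]
   tri [523.6 143.9  50.4]
keeper scene 0.84 [334.5 200.4] [473.5 170.8  86. ]
keeper side 0.69 [328.9 296.7] [475.9 178.   86. ]
   tri [474.5 174.1  84. ]
post scene 0.91 [372.3 226.5] [570.5 199.9  70. ]
post side 0.73 [371.6 171.1] [ 599.8 -201.4   70. ]
post side 0.67 [286.5 285. ] [564.1 190.   70. ]
   tri [586.2  56.  217. ]
knob scene 0.98 [327.2 186.5] [446.2 170.3 106. ]
knob side 0.66 [340.3 299.6] [448.  184.4 106. ]
   tri [446.3 176.8 101.2]
cartridge scene 0.72 [123.8 309.8] [ 450.1 -302.8   23. ]
cartridge scene 0.17 [338.4 199.6] [417.5 221.   23. ]
cartridge side 0.78 [438.8 183.4] [ 461.  -306.5   23. ]
   tri [ 458.  -301.8   29.1]
nozzle scene 0.72 [177.1 290.5] [ 462.6 -198.8   23. ]
nozzle scene 0.7 [371.1 226.3] [531.1 229.8  23. ]
nozzle side 0.84 [414.9 207.1] [ 472.7 -193.5   23. ]
   tri [ 469.6 -196.5   25.2]
short_cartridge scene 0.77 [183.8 362.7] [ 623.3 -255.    23. ]
short_cartridge scene 0.67 [339
[... 772 characters left out ...]
 side 0.34 [163.8 406.9] [617.5 473.5   0. ]
   tri [702.6 124.4   1.2]
mug scene 0.88 [480.9 212.8] [619.3 484.   -0. ]
mug side 0.92 [163.5 406.9] [617.9 473.8   0. ]
   tri [619.4 477.1   3.2]
{'time_s': 1.4, 'joints': array([-1.3,  0.1,  1.4,  0. ,  1.6, -0. ]), 'dq': array([ 0., -0., -0.,  0.,  0., -0.]), 'joint_torque': array([ -0. , -72.1, -62.3,   0.1,   0. ,   0. ]), 'position': array([ 228.8, -635.1,  226.6]), 'orientation': array([ 2. ,  0.4, -2. ]), 'wrist_force': array([0.1, 0.2, 0.5]), 'torque': array([0.1, 0. , 0. ]), 'finger_gap': 92.93582288631714} 8.0
[[   0.3   -0.9   -0.  -674.5]
 [  -0.9   -0.3    0.2  -28.4]
 [  -0.2   -0.1   -1.   390.3]
 [   0.     0.     0.     1. ]]
```

View pics/s0.png

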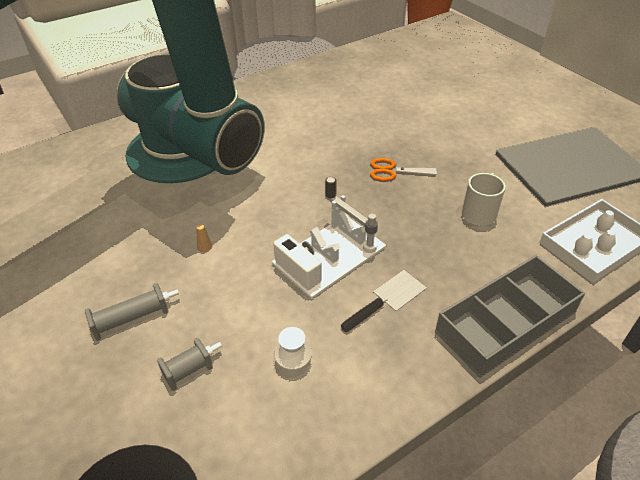

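View pics/d0.png

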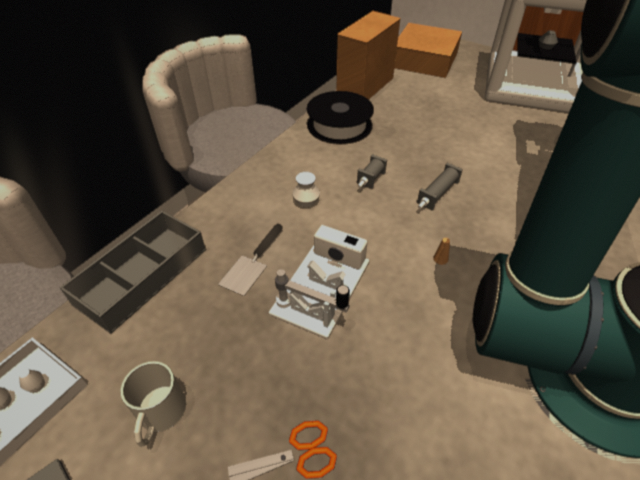

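The long cartridge lies at scene (125,310) with its nozzle toward the feeder. The feeder is at (335,235), with the knob at (330,187) and the post at (371,230). The side view agrees: knob at (343,297), post at (282,285). The feeder's yaw comes out at about 10°.

Run:
```python
from h import *
np.set_printoptions(precision=3,suppress=True)
s=r.sense();M=R.from_rotvec(s["orientation"]).as_matrix();print(M)
T=np.array(r.get_calibration("wrist")["world_to_cam"]);c=-T[:3,:3].T@T[:3,3]
print("cam rel tool",M.T@(c-s["position"]),M.T@T[:3,:3].T[:,2])
```

```text
[[-0.     0.339 -0.941]
 [ 0.    -0.941 -0.339]
 [-1.    -0.    -0.   ]]
cam rel tool [-158.424   -0.328  -68.126] [ 0.97  -0.     0.242]
```

>>> servo_tool(
  moves=[1.6, 5, 2, 0, 0, 10.6, 9.3, 3.2, 10, 3, 0, 0, 21.2, 9.3, 4.9, 15, 4, 0, 0, 31.8, 9.3, 6.5, 20, 5, 0, 0, 42.4, 9.3, 8.1, 25, 5.3, 0, 0, 53, 9.3, 9.8, 30, 5.3, 0, 0, 63.6, 9.3, 11.4, 35, 5.3, 0, 0, 74.2, 9.3, 13, 40, 5.3, 0, 0, 84.8, 9.3, 14.6, 45, 5.3, 0, 0, 95.4, 9.3, 16.3, 50, 5.3, 0, 0, 106, 9.3],
)

```text
time_s: 2.65
position: [391.9, -133.4, 279.9]
orientation: [0.733, 1.443, -0.733]
wrist_force: [1.0, -0.9, -0.2]
finger_gap: 92.9
```

>>> servo_tool(
  moves=[1.6, 5, 0, 0, 0, 10.6, 9.3, 3.2, 10, 0, 0, 0, 21.2, 9.3, 4.9, 15, 0, 0, 0, 31.8, 9.3, 6.5, 20, 0, 0, 0, 42.4, 9.3, 8.1, 25, 0, 0, 0, 53, 9.3, 9.8, 30, 0, 0, 0, 63.6, 9.3, 9.8, 31, 0, 0, 0, 66, 9.3, 9.8, 31, 0, 0, 0, 66, 9.3],
)

```text
time_s: 3.65
position: [489.7, 176.7, 279.8]
orientation: [-0.166, 1.564, 0.167]
wrist_force: [0.4, 0.3, 0.6]
finger_gap: 92.8
```

```bash
cat >> h.py <<'E'
def tool():
    s=r.sense();M=R.from_rotvec(s["orientation"]).as_matrix();g=s["position"]-11*M[:,0]
    return s,M,g,np.degrees(np.arctan2(M[1,1],M[0,1]))
E
python3 - <<'E'
from h import *
np.set_printoptions(precision=1,suppress=True)
s,M,g,a=tool();print(M,g,a)
cal=r.get_calibration("wrist");save("wrist","w0")
z=dict(cradle=55,keeper=86,post=70,knob=106,feeder=0,clamp_lift=76)
for n in z:
    for e in r.place_of(n,"wrist")[:2]: print(n,round(e["p"],2),np.array(e["location"]),atz("wrist",e["location"],z[n],cal))
E
```

```text
[[ 0.  -0.2  1. ]
 [ 0.   1.   0.2]
 [-1.   0.   0. ]] [489.7 176.7 290.8] 102.13816089167481
cradle 0.68 [284.6 237. ] [522.  144.1  55. ]
keeper 0.97 [331.4 205.3] [476.3 181.5  86. ]
post 0.89 [320.7 299.2] [573.6 192.4  70. ]
knob 0.61 [332.9 181.7] [453.7 177.4 106. ]
feeder 0.84 [288.8 234.2] [531.6 145.4   0. ]Traceback (most recent call last):
  File "<stdin>", line 7, in <module>
ValueError: it knows: cartridge, cone, cradle, feeder, keeper, knob, mug, nozzle, post, scissors, scraper, short_cartridge, vase
```

View pics/w0.png

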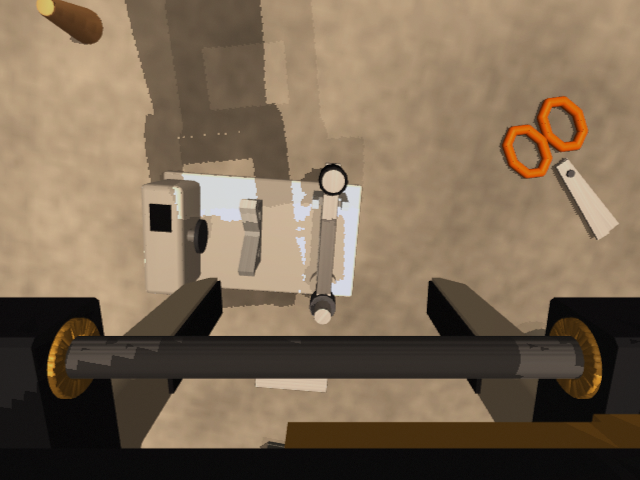

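The wrist view shows the knob top at (333,180), the post top at (322,315) and the plate corners at about (362,185) and (352,297). Next I fit the feeder pose to all of these points.

```bash
cat > fit.py <<'E'
from h import *
from scipy.optimize import least_squares
np.set_printoptions(precision=2,suppress=True)
W=r.get_calibration("wrist")
obs=[("wrist",(333,180),(-70,40,124)),("wrist",(322,315),(55,40,106)),("wrist",(331.4,205.3),(-45,40,86)),("wrist",(284.6,237),(0,0,55)),
("scene",(336.5,230.5),(0,0,55)),("side",(317,284.8),(0,0,55)),("scene",(334.5,200.4),(-45,40,86)),("side",(328.9,296.7),(-45,40,86)),
("scene",(372.3,226.5),(55,40,70)),("side",(286.5,285),(55,40,70)),("scene",(327.2,186.5),(-70,40,106)),("side",(340.3,299.6),(-70,40,106))]
def w(p,f): c,s=np.cos(p[2]),np.sin(p[2]);return np.array([p[0]+c*f[0]-s*f[1],p[1]+s*f[0]+c*f[1],f[2]])
def res(p):
    o=[]
    for c,px,f in obs:
        cal=W if c=="wrist" else None
        k=1.4 if c=="wrist" else 1.
        o.append((proj(c,w(p,f),cal)-px)*k)
    return np.ravel(o)
q=least_squares(res,[522,146,.18],loss="soft_l1");p=q.x
print(p,np.degrees(p[2]));print(res(p).reshape(-1,2))
for n,f in dict(knob=(-70,40,106),post=(55,40,70),cradle=(0,0,55)).items(): print(n,w(p,f))
print("aside",w(p,(55+125*-np.cos(1.65),40+125*np.sin(1.65),106)))
np.save("p.npy",p)
E
python3 fit.py
```

```text
[525.49 145.5    0.13] 7.698408483213428
[[ 0.52 -0.71]
 [-0.55 -0.13]
 [-1.86 -2.35]
 [ 2.51  4.66]
 [ 1.96 -1.15]
 [-0.46 -1.53]
 [ 3.74 -0.92]
 [-0.18  0.48]
 [-1.61  2.54]
 [-5.22 -1.58]
 [ 3.31  0.23]
 [ 1.29 -4.05]]
knob [450.76 175.76 106.  ]
post [574.64 192.51  70.  ]
cradle [525.49 145.5   55.  ]
aside [567.75 317.32 106.  ]
```

>>> servo_tool(
  moves=[-1.5, 0, -3, 0, 0, -2, 9.3, -3.9, -0.1, -6, 0, 0, -4.4, 9.3, -3.9, -0.1, -11, 0, 0, -4.4, 7, -3.9, -0.1, -15, 0, 0, -4.4, 6, -3.9, -0.1, -17.5, 0, 0, -4.4, 6, -3.9, -0.1, -18.5, 0, 0, -4.4, 6, -3.9, -0.1, -18.5, 0, 0, -4.4, 6],
  squeeze=10,
)

```text
time_s: 4.82
position: [450.9, 174.5, 95.5]
orientation: [-0.104, 1.567, 0.105]
wrist_force: [0.8, 0.7, 0.5]
finger_gap: 60.3
```

>>> servo_tool(
  moves=[0, 0, 0, 0, 0, 0, 2, 0, 0, 0, 0, 0, 0, 2, 0, 0, 0, 0, 0, 0, 2, 0, 0, 0, 0, 0, 0, 2],
  squeeze=10,
)

```text
time_s: 5.32
position: [451.0, 174.5, 95.7]
orientation: [-0.104, 1.567, 0.105]
wrist_force: [-0.6, -0.7, 1.1]
finger_gap: 24.6
```

Run:
```python
from h import *
s,M,g,a=tool();print(g,a,s["finger_gap"],s["wrist_force"],s["torque"],s["time_s"])
save("wrist","w1")
```

```text
[450.97154843 174.51426926 106.70788269] 97.60298240483097 24.56541937010103 [-0.64035074 -0.7068198   1.06247141] [ 0.11451499 -0.05970511 -0.00541502] 5.325
```

View pics/w1.png

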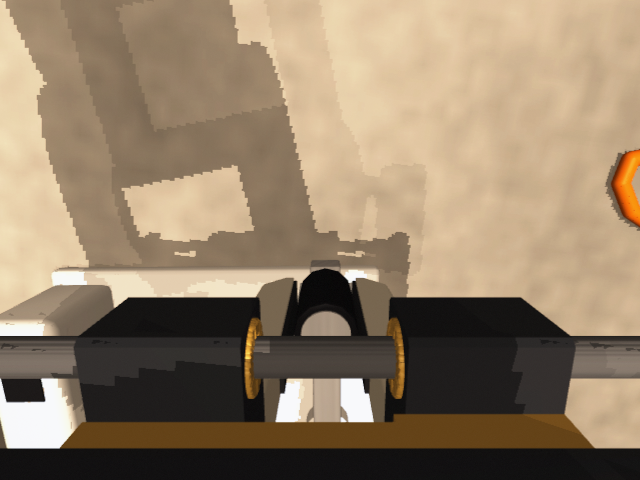

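The knob is centred between the fingers at about (325,320), gripped at 24.6 mm. Next I lift it.

>>> servo_tool(
  moves=[0, 0, 0, 0, 0, 0, 2, 0, 0, 1, 0, 0, 0, 2, 0, 0, 2, 0, 0, 0, 2, 0, 0, 2.8, 0, 0, 0, 2, 0, 0, 2.8, 0, 0, 0, 2],
  squeeze=30,
)

```text
time_s: 6.0
position: [451.1, 174.5, 123.6]
orientation: [-0.104, 1.566, 0.105]
wrist_force: [6.7, 0.7, -7.2]
finger_gap: 23.4
```

>>> servo_tool(
  moves=[-0.13, 1.74, 0, 0, 0, -8, 2, 0, 3.48, 0, 0, 0, -16, 2, 0.34, 5.18, 0, 0, 0, -24, 2, 0.92, 6.83, 0, 0, 0, -32, 2, 1.74, 8.37, 0, 0, 0, -40, 2, 2.75, 9.79, 0, 0, 0, -48, 2, 3.96, 11.05, 0, 0, 0, -56, 2, 5.33, 12.13, 0, 0, 0, -64, 2, 6.83, 13.01, 0, 0, 0, -72, 2, 6.83, 13.01, 0, 0, 0, -72, 2],
)

```text
time_s: 7.25
position: [519.3, 304.5, 122.2]
orientation: [0.872, 1.387, -0.876]
wrist_force: [0.2, -1.7, -7.1]
finger_gap: 23.6
```

>>> servo_tool(
  moves=[1.62, 0.66, 0, 0, 0, -8, 2, 3.31, 1.09, 0, 0, 0, -16, 2, 5.04, 1.28, 0, 0, 0, -24, 2, 5.04, 1.28, -1.3, 0, 0, -24, 2, 5.04, 1.28, -2.6, 0, 0, -24, 2, 5.04, 1.28, -2.6, 0, 0, -24, 2],
)

```text
time_s: 8.0
position: [569.0, 317.2, 95.4]
orientation: [1.183, 1.224, -1.188]
wrist_force: [-0.3, -2.2, -1.3]
finger_gap: 23.6
```

Run:
```python
from h import *
s,M,g,a=tool();print(g,a,s["finger_gap"],s["wrist_force"],s["time_s"])
```

```text
[569.00906234 317.20137811 106.42803657] 1.8193298265389484 23.567550379529287 [-0.31931526 -2.24399011 -1.34487955] 8.0
```

>>> servo_tool(
  moves=[0, 0, 0, 0, 0, 0, 6, 0, 0, 0, 0, 0, 0, 6, 0, 0, 5, 0, 0, 0, 6, 0, 0, 11, 0, 0, 0, 6, -1, -5, 14, 0, 0, -1, 7, -2, -11, 15, 0, 0, -3, 7, -3, -17, 15, 0, 0, -5, 7, -4, -23, 15, 0, 0, -7, 7, -5, -29, 15, 0, 0, -10, 7, -6, -35, 15, 0, 0, -10, 7],
)

```text
time_s: 9.25
position: [508.2, -34.6, 245.8]
orientation: [1.311, 1.137, -1.316]
wrist_force: [0.7, -0.5, -0.2]
finger_gap: 70.0
```

>>> servo_tool(
  moves=[-1, -5, 0, 0, 0, 0, 7, -2, -11, 0, 0, 0, 0, 7, -3, -17, -1, 0, 0, 0, 7, -4, -23, -3, 0, 0, 0, 7, -5, -26, -5, 0, 0, 0, 7, -5, -26, -5, 0, 0, 0, 7],
)

```text
time_s: 10.0
position: [456.9, -296.1, 194.1]
orientation: [1.313, 1.139, -1.319]
wrist_force: [-0.5, 0.7, -0.4]
finger_gap: 69.8
```

Run:
```python
from h import *
np.set_printoptions(precision=2,suppress=True)
s,M,g,a=tool();print(g,a,s["finger_gap"],s["time_s"])
cal=r.get_calibration("wrist");im=save("wrist","w2")
for n in("cartridge","nozzle"):
    for e in r.place_of(n,"wrist")[:2]: print(n,round(e["p"],2),np.array(e["location"]),atz("wrist",e["location"],23,cal))
c=r.cut_out("cartridge","wrist")[0];m=c["mask"].astype(np.uint8);print(c["p"],m.sum())
k=max(cv2.findContours(m,0,2)[0],key=cv2.contourArea);rc=cv2.minAreaRect(k);B=cv2.boxPoints(rc);print(rc)
for b in B: print(b,atz("wrist",b,30,cal))
cv2.drawContours(im,[B.astype(int)],0,(255,0,0),1);cv2.imwrite("pics/w2b.png",im[:,:,::-1])
im=r.capture("scene")
e=r.place_of("knob","scene")[0];print(e,atz("scene",e["location"],106))
```

```text
[ 456.93 -296.04  205.13] -8.312237987307448 69.83089783523727 10.0
cartridge 0.69 [319.  102.4] [ 467.62 -196.45   23.  ]
cartridge 0.66 [325.  228.9] [ 457.69 -298.91   23.  ]
nozzle 0.93 [319.4 101.3] [ 468.05 -195.68   23.  ]
0.76 8816
((323.7336120605469, 209.18930053710938), (208.8136444091797, 59.25970458984375), 87.83892822265625)
[290.19 105.97] [ 445.   -196.54   30.  ]
[349.41 103.74] [ 490.92 -201.52   30.  ]
[357.28 312.4 ] [ 475.48 -376.45   30.  ]
[298.06 314.64] [ 423.1  -371.15   30.  ]
{'location': [415.3, 194.2], 'p': 0.75} [571.46 310.64 106.  ]
```

View pics/w2b.png

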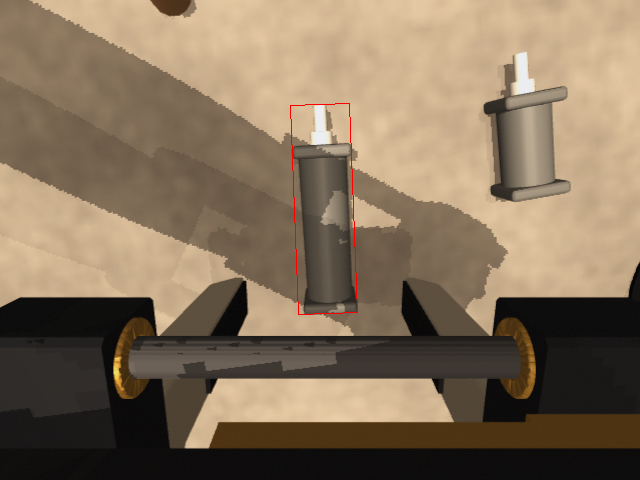

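The long cartridge is centred at about (327,225), with the nozzle tip at (319,104) and the collars at rows ~150 and ~307. The short one is at (525,140), a different object.

Run:
```python
from h import *
np.set_printoptions(precision=2,suppress=True)
cal=r.get_calibration("wrist")
A=atz("wrist",(322,148),46,cal);B=atz("wrist",(331,306),46,cal);N=atz("wrist",(319.3,105),27,cal);print(A,B,N,(A+B)/2,np.linalg.norm(A-B))
v=N-B;print(np.degrees(np.arctan2(v[1],v[0])),np.degrees(np.arctan2(*(A-B)[[1,0]])))
for z in (23,43):
  print([atz("wrist",p,z,cal) for p in((300,170),(347,170),(307,290),(354,290))])
```

```text
[ 467.22 -229.61   46.  ] [ 456.47 -359.5    46.  ] [ 469.62 -196.69   27.  ] [ 461.84 -294.55   46.  ] 130.34123370546536
85.38111503261445 85.26821271089378
[array([ 446.37, -244.94,   23.  ]), array([ 485.19, -250.4 ,   23.  ]), array([ 436.19, -351.04,   23.  ]), array([ 478.1 , -356.93,   23.  ])]
[array([ 447.76, -243.83,   43.  ]), array([ 484.25, -248.96,   43.  ]), array([ 438.2 , -343.54,   43.  ]), array([ 477.58, -349.08,   43.  ])]
```

>>> servo_tool(
  moves=[0.35, -0.1, -5, 0, 0, 3.2, 7, 0.35, -0.1, -10, 0, 0, 3.2, 7, 0.35, -0.1, -15, 0, 0, 3.2, 7, 0.35, -0.1, -18, 0, 0, 3.2, 7, 0.35, -0.1, -18, 0, 0, 3.2, 7, 0.35, -0.1, -18, 0, 0, 3.2, 3.5, 0.35, -0.1, -18, 0, 0, 3.2, 3.5, 0.35, -0.1, -18, 0, 0, 3.2, 3.5, 0.35, -0.1, -18, 0, 0, 3.2, 3.5],
  squeeze=35,
)

```text
time_s: 11.42
position: [462.4, -295.1, 17.5]
orientation: [1.27, 1.165, -1.273]
wrist_force: [-2.8, -0.0, 6.6]
finger_gap: 38.9
```

>>> servo_tool(
  moves=[0, 0, 3, 0, 0, 0, 3.5, 0, 0, 7, 0, 0, 0, 3.5, 0, 0, 12, 0, 0, 0, 3.5, 0, 0, 18, 0, 0, 0, 3.5, 0, 0, 18, 0, 0, 0, 3.5],
)

```text
time_s: 12.05
position: [463.7, -295.9, 202.6]
orientation: [1.27, 1.157, -1.27]
wrist_force: [1.1, 0.8, -2.2]
finger_gap: 39.4
```

Run:
```python
from h import *
np.set_printoptions(precision=2,suppress=True)
s,M,g,a=tool();print(g,a,s["finger_gap"],s["time_s"],s["wrist_force"],s["torque"])
cal=r.get_calibration("wrist");im=save("wrist","w3")
for n in("cartridge","nozzle"):
    for e in r.place_of(n,"wrist")[:2]: print(n,round(e["p"],2),np.array(e["location"]),atz("wrist",e["location"],g[2],cal))
```

```text
[ 463.61 -295.85  213.56] -4.902994195498085 39.3546373071748 12.05 [ 1.08  0.82 -2.17] [-0.01 -0.15  0.01]
cartridge 0.75 [324.5 319.1] [ 464.86 -297.28  213.56]
nozzle 0.78 [327.2  59. ] [ 473.96 -200.04  213.56]
```

View pics/w3.png

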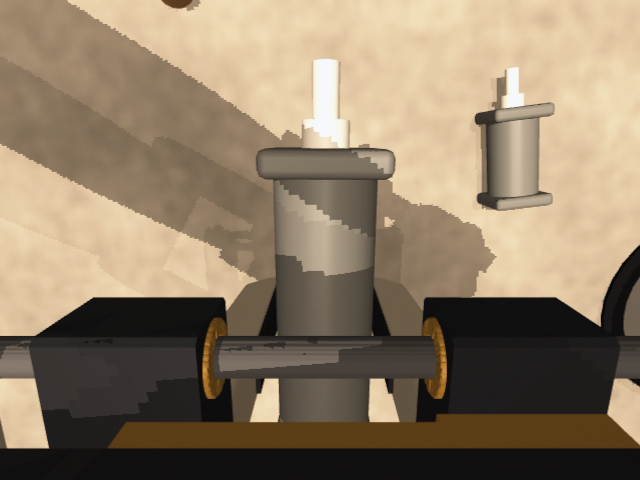

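The barrel is held at 39.4 mm. The nozzle is at (326,60), aligned with the tool plane.

>>> servo_tool(
  moves=[0.4, 3, 0, 0, 0, 1, 3.5, 1, 8, 0, 0, 0, 3, 3.5, 1.8, 13.5, 0, 0, 0, 5, 3.5, 2.6, 19, 0, 0, 0, 7, 3.5, 3.4, 24.5, 0, 0, 0, 9, 3.5, 4.2, 30, 0, 0, 0, 11, 3.5, 5, 35.5, 0, 0, 0, 12.6, 3.5, 5.7, 41, -1.5, 0, 0, 12.6, 3.5, 6.1, 44.4, -3, 0, 0, 12.6, 3.5, 6.1, 44.4, -3, 0, 0, 12.6, 3.5],
)

```text
time_s: 13.45
position: [521.8, 150.8, 162.6]
orientation: [1.103, 1.272, -1.113]
wrist_force: [0.6, -0.7, -2.1]
finger_gap: 39.1
```

Run:
```python
from h import *
np.set_printoptions(precision=2,suppress=True)
s,M,g,a=tool();print(g,a,s["finger_gap"],s["time_s"],s["wrist_force"],s["torque"])
cal=r.get_calibration("wrist");im=save("wrist","w4")
for n,z in(("cartridge",g[2]),("nozzle",g[2]),("keeper",86),("post",70),("knob",106)):
    for e in r.place_of(n,"wrist")[:1]: print(n,round(e["p"],2),np.array(e["location"]),atz("wrist",e["location"],z,cal))
p=np.load("p.npy")
c,q=np.cos(p[2]),np.sin(p[2])
for f in((55,40,106),(-45,40,86),(65,107.5,12),(-65,107.5,12),(-35,48,60),(35,48,60)):
    w=np.array([p[0]+c*f[0]-q*f[1],p[1]+q*f[0]+c*f[1],f[2]]);u=proj("wrist",w,cal);print(f,u)
    cv2.drawMarker(im,(int(u[0]),int(u[1])),(255,0,0),0,12,1)
cv2.imwrite("pics/w4.png",im[:,:,::-1])
```

```text
[521.9  150.87 173.65] 7.858099528777836 39.13470657751022 13.45 [ 0.57 -0.75 -2.14] [-0.01 -0.12 -0.03]
cartridge 0.8 [324.1 319.6] [523.51 149.29 173.65]
nozzle 0.77 [326.9  60.4] [510.99 245.99 173.65]
keeper 0.88 [255. 199.] [476.64 180.33  86.  ]
post 0.61 [412.8 196.2] [573.98 193.6   70.  ]
(55, 40, 106) [427.5 206.8]
(-45, 40, 86) [252.98 200.74]
(65, 107.5, 12) [415.63  96.85]
(-65, 107.5, 12) [240.61  96.17]
(-35, 48, 60) [274.76 183.23]
(35, 48, 60) [380.65 183.76]
```

View pics/w4.png

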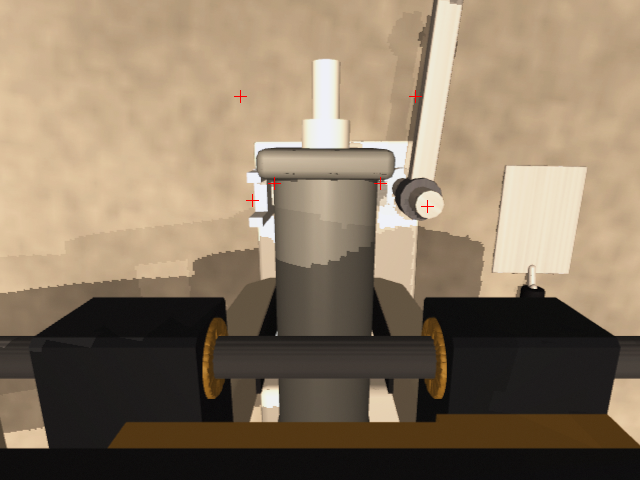

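The projected post mark (427,206) and keeper mark (253,200) sit right on the real parts, so the feeder fit is good. The bar points away at upper right and the cradle is free. Next I lower the cartridge.

>>> servo_tool(
  moves=[0.3, -0.2, -2, 0, 0, 0, 3.5, 0.3, -0.2, -5, 0, 0, 0, 3.5, 0.3, -0.2, -8, 0, 0, 0, 3.5, 0.3, -0.2, -10, 0, 0, 0, 3.5, 0.3, -0.2, -10, 0, 0, 0, 3.5, 0.3, -0.2, -10, 0, 0, 0, 3.5],
)

```text
time_s: 14.5
position: [526.7, 146.3, 67.2]
orientation: [1.109, 1.266, -1.111]
wrist_force: [-0.6, 1.0, -2.4]
finger_gap: 39.5
```

>>> servo_tool(
  moves=[-0.15, 0.2, -0.5, 0, 0, 0, 3.5, -0.15, 0.2, -1, 0, 0, 0, 3.5, -0.15, 0.2, -1.5, 0, 0, 0, 3.5, -0.15, 0.2, -1.7, 0, 0, 0, 3.5, -0.15, 0.2, -1.7, 0, 0, 0, 3.5],
)

```text
time_s: 15.12
position: [525.2, 148.3, 50.2]
orientation: [1.109, 1.267, -1.111]
wrist_force: [0.8, -1.2, -1.8]
finger_gap: 39.2
```

g is at z 61 with no contact yet. I keep lowering gently.

>>> servo_tool(
  moves=[0, 0, -0.2, 0, 0, 0, 3.5, 0, 0, -0.3, 0, 0, 0, 3.5, 0, 0, -0.4, 0, 0, 0, 3.5, 0, 0, -0.4, 0, 0, 0, 3.5],
)

```text
time_s: 15.62
position: [525.5, 148.2, 49.3]
orientation: [1.109, 1.266, -1.111]
wrist_force: [-19.7, -5.8, 35.8]
finger_gap: 39.1
```

>>> servo_tool(
  moves=[-0.1, 0, 0.2, 0, 0, 0, 3.5, -0.15, 0, 0.1, 0, 0, 0, 3.5, -0.15, 0, 0.1, 0, 0, 0, 3.5],
)

```text
time_s: 16.0
position: [524.2, 148.4, 50.2]
orientation: [1.11, 1.266, -1.11]
wrist_force: [1.5, 1.7, -1.1]
finger_gap: 39.0
```

>>> servo_tool(
  moves=[0, 0, -0.1, 0, 0, 0, 3.8, 0, 0, -0.1, 0, 0, 0, 4.1, 0, 0, -0.1, 0, 0, 0, 4.6, 0, 0, 0, 0, 0, 0, 5.5, 0, 0, 0, 0, 0, 0, 6.5, 0, 0, 3, 0, 0, 0, 6.5, 0, 0, 8, 0, 0, 0, 6.5, 0, 0, 13, 0, 0, 0, 6.5, 0, -3, 18, 0, 0, 0, 6.5, 0, -3, 18, 0, 0, 0, 6.5],
)

```text
time_s: 17.25
position: [525.3, 117.4, 234.4]
orientation: [1.114, 1.261, -1.107]
wrist_force: [0.3, 0.6, -0.7]
finger_gap: 65.3
```

Run:
```python
from h import *
np.set_printoptions(precision=2,suppress=True)
s,M,g,a=tool();print(g,a,s["finger_gap"],s["time_s"],s["wrist_force"])
cal=r.get_calibration("wrist");im=save("wrist","w5")
p=np.load("p.npy");c,q=np.cos(p[2]),np.sin(p[2])
def inv(w): d=w[:2]-p[:2];return np.array([c*d[0]+q*d[1],-q*d[0]+c*d[1]])
for n,z in(("cartridge",55),("nozzle",55),("keeper",86),("post",70),("knob",106)):
    for e in r.place_of(n,"wrist")[:1]: w=atz("wrist",e["location"],z,cal);print(n,round(e["p"],2),np.array(e["location"]),w,inv(w))
sc=save("scene","s5")
for n,z in(("nozzle",55),("knob",106)):
    for e in r.place_of(n,"scene")[:2]: w=atz("scene",e["location"],z);print(n,round(e["p"],2),np.array(e["location"]),w,inv(w))
```

```text
[525.21 117.46 245.45] 7.555104112338572 65.32513025468504 17.25 [ 0.27  0.64 -0.7 ]
cartridge 0.72 [330.6 193. ] [530.02 144.91  55.  ] [ 4.41 -1.2 ]
nozzle 0.75 [327.5  64.5] [513.54 246.01  55.  ] [  1.62 101.21]
post 0.98 [395.3 140.3] [574.82 195.11  70.  ] [55.53 42.55]
knob 0.41 [393.5 139.6] [566.96 194.23 106.  ] [47.62 42.74]
nozzle 0.81 [371.8 209.5] [515.15 241.65  55.  ] [ 2.63 96.67]
knob 0.65 [416.1 193.5] [570.67 313.52 106.  ] [ 67.28 160.45]
```

View pics/w5.png

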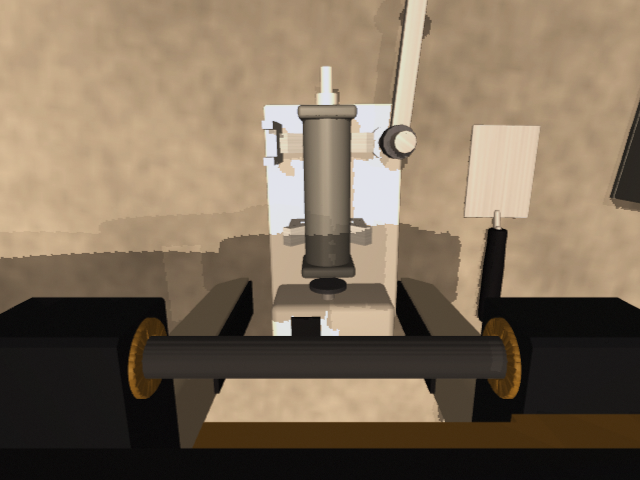

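The cartridge is in the cradle with its nozzle at (326,70). Its collars, at rows 112 and 265, are outside the rests at rows 143 and 230. The bar is still aside at upper right. Back to the knob.

>>> servo_tool(
  moves=[1, 5, 0, 0, 0, -2, 6.5, 2.2, 10, 0, 0, 0, -4, 6.5, 3.4, 15.5, 0, 0, 0, -5.8, 6.5, 4.4, 20, 0, 0, 0, -5.8, 6.5, 4.4, 20, -2, 0, 0, -5.8, 6.5, 4.4, 20, -6, 0, 0, -5.8, 6.5, 4.4, 20, -10, 0, 0, -5.8, 6.5, 4.4, 20, -13, 0, 0, -5.8, 6.5, 4.4, 20, -13.9, 0, 0, -5.8, 6.5, 4.4, 20, -13.9, 0, 0, -5.8, 6.5],
  squeeze=10,
)

```text
time_s: 18.95
position: [567.9, 318.2, 90.4]
orientation: [1.184, 1.222, -1.187]
wrist_force: [0.2, 0.7, 0.2]
finger_gap: 64.9
```

>>> servo_tool(
  moves=[0, 0, 0, 0, 0, 0, 2, 0, 0, 0, 0, 0, 0, 2, 0, 0, 0, 0, 0, 0, 2, 0, 0, 0, 0, 0, 0, 2, 0, 0, 0, 0, 0, 0, 2],
  squeeze=30,
)

```text
time_s: 19.58
position: [568.0, 318.2, 90.5]
orientation: [1.184, 1.222, -1.186]
wrist_force: [1.5, -0.6, 0.1]
finger_gap: 23.2
```

>>> servo_tool(
  moves=[0, 0, 1, 0, 0, 0, 2, 0, 0, 2, 0, 0, 0, 2, 0, 0, 2.9, 0, 0, 0, 2, 0, 0, 2.9, 0, 0, 0, 2, 0, 0, 2.9, 0, 0, 0, 2],
)

```text
time_s: 20.2
position: [568.0, 318.0, 119.6]
orientation: [1.184, 1.221, -1.187]
wrist_force: [-1.0, -5.3, -7.3]
finger_gap: 23.3
```

>>> servo_tool(
  moves=[-2.06, -0.28, 0, 0, 0, 9.5, 2, -4.03, -0.89, 0, 0, 0, 19, 2, -5.88, -1.82, 0, 0, 0, 28.5, 2, -7.55, -3.05, 0, 0, 0, 38, 2, -9, -4.53, 0, 0, 0, 47.5, 2, -10.18, -6.23, 0, 0, 0, 57, 2, -11.06, -8.1, 0, 0, 0, 66.5, 2, -11.62, -10.09, 0, 0, 0, 76, 2, -11.85, -12.15, 0, 0, 0, 85.5, 2, -11.85, -12.15, 0, 0, 0, 85.5, 2],
)

```text
time_s: 21.45
position: [449.3, 196.0, 119.8]
orientation: [0.038, 1.567, -0.036]
wrist_force: [-2.8, 0.7, -6.2]
finger_gap: 23.7
```

Run:
```python
from h import *
s,M,g,a=tool();print(g,a,s["finger_gap"],s["wrist_force"],s["time_s"])
```

```text
[449.23833351 196.0361634  130.84304618] 87.31512290605887 23.73489293992786 [-2.84796834  0.70668208 -6.15801299] 21.45
```

>>> servo_tool(
  moves=[0, -1, 0, 0, 0, 5, 2, 0.17, -2.14, 0, 0, 0, 10.2, 2, 0.17, -2.14, 0, 0, 0, 10.2, 2, 0.17, -2.14, 0, 0, 0, 10.2, 2],
)

```text
time_s: 21.95
position: [450.6, 175.1, 119.6]
orientation: [-0.099, 1.566, 0.101]
wrist_force: [-5.0, -2.3, -6.9]
finger_gap: 23.4
```

Run:
```python
from h import *
s,M,g,a=tool();print(g,a,s["finger_gap"],s["wrist_force"],s["torque"],s["time_s"])
```

```text
[450.61035441 175.12060735 130.61732461] 97.32563881791351 23.42334456699617 [-4.97525664 -2.30853934 -6.93276141] [-0.28589406  1.15972394 -0.0189016 ] 21.95
```

>>> servo_tool(
  moves=[0, -0.05, -0.5, 0, 0, 0.3, 2, 0, -0.05, -1, 0, 0, 0.3, 2, 0, -0.05, -1.5, 0, 0, 0.3, 2, 0, -0.05, -2, 0, 0, 0.3, 2, 0, -0.05, -2.3, 0, 0, 0.3, 2, 0, -0.05, -2.3, 0, 0, 0.3, 2],
)

```text
time_s: 22.7
position: [450.6, 174.7, 96.5]
orientation: [-0.103, 1.566, 0.106]
wrist_force: [-3.8, -1.4, -4.6]
finger_gap: 23.6
```

Nearly home, at a lift of about 6 mm. I lower it the last bit, release and retreat.

>>> servo_tool(
  moves=[0, 0, -0.1, 0, 0, 0, 2, 0, 0, -0.15, 0, 0, 0, 2, 0, 0, -0.15, 0, 0, 0, 2],
)

```text
time_s: 23.08
position: [450.5, 174.7, 95.8]
orientation: [-0.103, 1.566, 0.106]
wrist_force: [-12.0, -2.4, 5.2]
finger_gap: 23.4
```

>>> servo_tool(
  moves=[0, 0, 0, 0, 0, 0, 3, 0, 0, 0, 0, 0, 0, 5, 0, 0, 0, 0, 0, 0, 6, 0, 0, 4, 0, 0, 0, 6, 0, 0, 9, 0, 0, 0, 6, 1, -1, 14, 0, 0, 0, 6, 4, -1, 18.5, 0, 0, 0, 6, 4, -1, 18.5, 0, 0, 0, 6],
)

```text
time_s: 24.08
position: [492.5, 164.8, 284.1]
orientation: [-0.102, 1.562, 0.106]
wrist_force: [1.1, -0.3, 0.3]
finger_gap: 60.3
```

Run:
```python
from h import *
np.set_printoptions(precision=2,suppress=True)
s,M,g,a=tool();print(g,a,s["finger_gap"],s["time_s"],s["wrist_force"])
cal=r.get_calibration("wrist");im=save("wrist","w6")
p=np.load("p.npy");c,q=np.cos(p[2]),np.sin(p[2])
def P(f): return np.array([p[0]+c*f[0]-q*f[1],p[1]+q*f[0]+c*f[1],f[2]])
for z in(124,129,134): print(z,proj("wrist",P((-70,40,z)),cal))
sc=save("scene","s6");sd=save("side","d6")
cs=cv2.resize(sc[150:320,250:430],(400,378),interpolation=2);cd=cv2.resize(sd[210:345,250:393],(400,378),interpolation=2)
cv2.imwrite("pics/c6.png",np.hstack([cs,cd])[:,:,::-1])
```

```text
[492.46 164.77 295.13] 97.5687086147679 60.27042140227974 24.075 [ 1.06 -0.27  0.28]
124 [343.03 175.89]
129 [343.34 176.42]
134 [343.66 176.97]
```

View pics/w6.png

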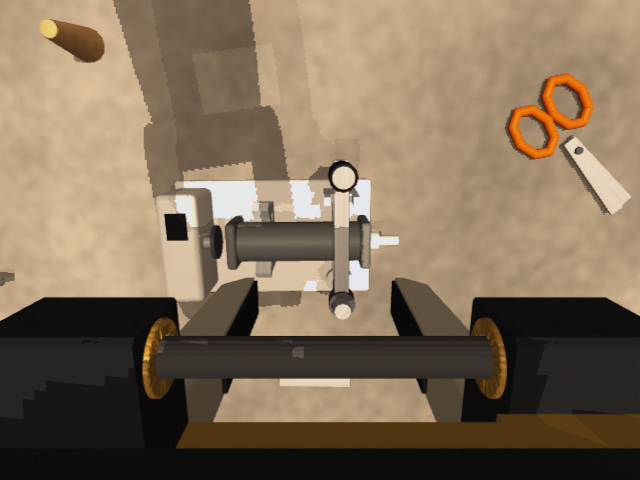

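View pics/c6.png

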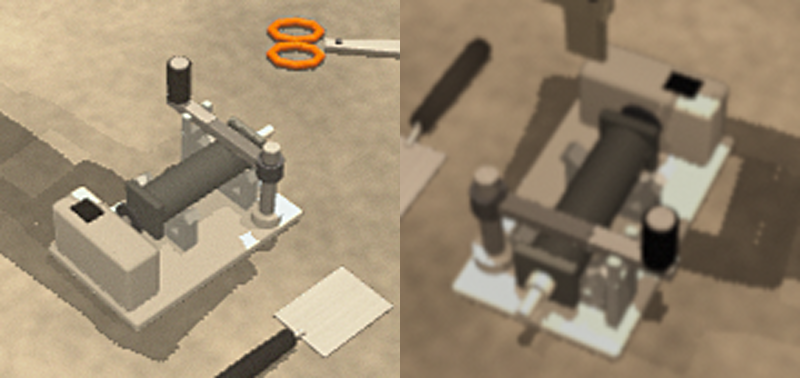

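The final views show the bar across the barrel and between the prongs. The knob top is at (343,176), exactly where predicted. The collars are outside the rests and the nozzle points to +y. Handing in.

```bash
python3 -c "
from rig import r
print(r.hand_in())"
```

```text
the job is handed in; nothing more can be done
None
```

The long cartridge is loaded and the clamp bar is back home between the fork's prongs. I handed the job in at about 24 s of the 66 s allowed.

- **Clamp opened:** I lifted the bar by its knob about 28 mm out of the fork, turned it about 95° aside and let it down there.
- **Cartridge laid:** It lies in the two V rests, nozzle towards the feeder's +y and collars outside the rests. On the first lowering it touched one V face with about 36 N up and 20 N sideways. I shifted it about 1 mm and released it.
- **Clamp closed:** I lifted the bar again, turned it back over the cartridge and lowered it until the force changed from hanging (−5 N) to resting (+5 N). That was at the expected lift of about 5 mm.

**Last checks:** With the gripper open and clear, the wrist view showed the knob within a pixel of its predicted closed position. The scene and side views showed the bar across the barrel and between the prongs. I moved nothing else, and the scissors, cone and scraper look untouched in the last pictures.

**Disagreements:** The networks' positions differed from the fitted feeder pose by up to about 4 mm. I relied on the fit, and its post and keeper marks landed on the real parts. The cartridge also sat about 5 mm lower in the grip than planned, which I allowed for by lowering until it touched.

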